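Check the cord pull tester

ROBOT

A 6-joint arm with a two-finger parallel gripper is mounted at the origin on the work surface. World frame = base frame: x ahead of the robot, y to its left, z up, the work surface at z = 0. Lengths are in mm, angles in degrees, forces in N, time in s.
With the tool pointing down it reaches from about 350 to 850 mm from the base axis. Payload 8.1 kg.
Tool frame: the origin (TCP) lies at the very end of the fingers, on their centre line; the grasp point (between the pads) lies 19 mm behind it; z points along the fingers, y is the direction in which the jaws open and shut (so a half turn about z gives the same grasp; the last joint's range is limited). The gripper opens to 85 mm and grips with 20 to 120 N. Pads are 22 mm wide; open, the fingers measure 114 mm over their backs; the gripper's body (76 mm by 85 mm) begins 54 mm behind the grasp point. The pads swing forward as they close: fully open they stand 13 mm farther back than shut.
Start: joints at [65.122, 7.471, 85.268, -0, 87.261, -4.893], TCP at [205.041, 563.883, 231.292] pointing down, gripper open.
Joint ranges: [-169.43, 169.43], [-51.17, 129.36], [1.28, 143.12], [-76.62, 256.62], [0, 156.53], [-152.29, 152.29]. Speed limits (degrees/s): [136.94, 136.94, 159.86, 180, 180, 180].

INTERFACE

Orientations are given as [roll, pitch, yaw] about the fixed x, y, z axes, in that order (R = Rz(yaw) Ry(pitch) Rx(roll)).
In Python, from bench import sensors, viewer, job gives the robot as it stands.
- The arm moves only by the shell command python3 -m pendant 'ROWS' [FORCE]. ROWS is JSON, one flat list of numbers, 5 for each row, row after row: the shift along the world's x, y, z in mm, then the turn about the world's z in rad, then the finger opening in mm, from 0 to 85.4. In form: [x, y, z, twist, hand, x, y, z, twist, hand, ...]. A call has 1 to 12 rows; each row shifts and turns the pose as measured when the row begins; what a row does not reach is not made up. A row lasts 1/12 s, in which the tool goes at most 41.7 mm and 7.16 degrees, less where a joint would pass 70% of its speed; a pose out of reach is approached as far as the arm can. A call with a gripper value outside its range is refused whole. The fingers move at their own pace and stop on an object; FORCE is the grip in N (left out, the last holds). Time passes only in rows, so rows that do not move let the fingers close. It gives the time, the measured TCP pose, the force and the opening at its end, in the units of the state.
- sensors.sense(): the state, without advancing time (a new reading comes with each control period).
- viewer.snapshot(name): name is "scene" or "top" or "wrist"; returns a dict with "frame" (420x560x3 uint8, blue, green, red), "z_map" (420x560 float32, mm along the optical axis (not along the pixel's ray), 0 where there is no reading), "fx", "fy", "cx", "cy" (pixels), "k1" (the pictures are not rectified: a ray, as slopes to the right and down, at radius r is drawn at 1 + k1 r^2 times it, then the intrinsics apply), "view" (4x4, takes a point from world to camera coordinates). Camera axes: x right, y down, z forward; pixel columns grow to the right and rows downward; lengths in mm; the calibration is good to about 2 mm. A picture is of the moment at which its call begins.
- job.hand_in(): hands the job in, once; it reports no verdict.
The state is a dict: "time": time; "joint_pos": joint angles; "qd": joint speeds; "joint_efforts": joint torques, N m; "tool_pos": TCP position; "tcp_rot": TCP orientation; "ft_force": force on the tool from outside, world axes, zero at the start; "wrist_torque": the same for the moment, N m; "finger_gap": finger opening in mm.
Only numpy, scipy, OpenCV 4.12 (cv2) and the standard library are available. Lean on these libraries where they do the work, as an engineer would, in place of code of your own. Each camera call takes 0.05 s, during which the arm holds its last target.

TASK

Check the pull tester used for the pendant cords: on the key panel press the blue key all the way down and let it up, then the yellow one, then pull the tester's orange tab out until its white pointer stands at the red clip, hold it there for a second without pulling past the clip, ease it slowly back fully home instead of letting it snap, and last press the green key all the way down and let it up. Press one key at a time, keep off the red key (it erases the record), and leave the glass figures and the mug where they are.

Things in the scene. Friction and masses are not known exactly. Their poses are not given: they have to be found in the camera images.
- key_blue_top (a point): centre of the top face of the blue key (wake): a round blue cap, 28 mm across, top 52 mm above the bench when up, in a round black housing 44 mm across whose rim is 10 mm lower than the cap. z points up. The keys stand in one row on the panel, 62 mm apart, in an order that changes.
- key_blue (a joint): how far the blue key is pressed, m: 0 up, 0.006 fully down; it springs back. Starts to move at 1.5 N, fully down at 5 N.
- key_yellow_top (a point): centre of the top face of the yellow key (zero): a round yellow cap, 28 mm across, top 52 mm above the bench when up, in a round black housing 44 mm across whose rim is 10 mm lower than the cap. z points up. The keys stand in one row on the panel, 62 mm apart, in an order that changes.
- key_yellow (a joint): how far the yellow key is pressed, m: 0 up, 0.006 fully down; it springs back. Starts to move at 1.5 N, fully down at 5 N.
- key_green_top (a point): centre of the top face of the green key (save): a round green cap, 28 mm across, top 52 mm above the bench when up, in a round black housing 44 mm across whose rim is 10 mm lower than the cap. z points up. The keys stand in one row on the panel, 62 mm apart, in an order that changes.
- key_green (a joint): how far the green key is pressed, m: 0 up, 0.006 fully down; it springs back. Starts to move at 1.5 N, fully down at 5 N.
- key_red_top (a point): centre of the top face of the red key (erase, not to be pressed): a round red cap, 28 mm across, top 52 mm above the bench when up, in a round black housing 44 mm across whose rim is 10 mm lower than the cap. z points up. The keys stand in one row on the panel, 62 mm apart, in an order that changes.
- key_red (a joint): how far the red key is pressed, m: 0 up, 0.006 fully down; it springs back. Starts to move at 1.5 N, fully down at 5 N.
- panel: grey key panel fixed to the bench, 85 x 275 x 30 mm, origin at the centre of its underside; the row of keys runs along its y axis, 31 and 93 mm either side of the middle; z up.
- tester: pull tester fixed to the bench; origin at the centre of the underside of its grey base plate, 340 (x) x 130 (y) x 12 mm. z up. The slide is pulled out along its -x axis. The black gauge head spans x = +55 to +165 mm, y = -50 to +50 mm, 62 mm high. A black scale rail with yellow ticks, 22 mm high, runs along y = +35 to +61 mm from the head to x = -165 mm. The space between tab and head (70 mm with the slide home) is free above the slide's blade.
- tab (a point): centre of the slide's orange tab: an upright plate 10 mm thick (x of the tester), 44 mm wide (y), reaching from 18 to 73 mm above the bench; this point is 45.5 mm up. Axes as the tester's; it lies at tester x = -20 mm with the slide home. A steel blade 20 mm wide, its top 29 mm above the bench, runs from the tab back (+x) into the head. The tab can be pushed out from its head side with closed fingers, or pinched from above.
- pointer (a point): tip of the white pointer, a 3 mm wide finger on the slide that reaches out sideways (+y of the tester) from the tab over the scale rail: 42 mm to the side of the tab's middle, at the same tester x as the tab's centre, 26.5 mm above the bench. It moves with the tab. Axes as the tester's.
- clip_mark (a point): the red clip on the scale rail, 10 mm wide along the tester's x, 18 mm along y, top 32 mm above the bench: this point is the middle of its width at the edge next to the pointer, 26.5 mm above the bench; axes as the tester's. Fixed, but its place on the rail differs from time to time: 45 to 70 mm of pull. The pointer stands at the clip when it is within the clip's 10 mm width along the tester's x.
- slide (a joint): how far the tab is pulled out, m: 0 home, at most 0.10. A spring draws it home with 2.4 N at 0 and 0.8 N more for each 10 mm (6 to 8 N at the clip); let go, it snaps back at over 0.5 m/s.
- glass_fox: loose amber glass fox, about 36 mm across, 52 mm high, origin at the centre of its underside: leave alone.
- glass_frog: loose green glass frog, about 50 mm across, 30 mm high, origin at the centre of its underside: leave alone.
- mug: loose red mug with white dots, 80 mm across plus its handle (body's +y side), 90 mm high, origin at the centre of its underside: leave alone.

How it is judged:
By the outcome, as a careful person would: the job done as asked, in the order asked, and still so for the second after the job is handed in, with the robot touching nothing.
It also fails if it takes over 64 s, if anything falls off the work surface, if the arm or the gripper's body presses on something with over 40 N, if the wrist force passes 120 N, or if a joint passes its speed limit or range.

## Working session

There is one attempt and no reset: what is moved stays moved. The work goes in short steps, Python scripts to look and compute and a shell command to move; the robot and the scene stay as the last step left them, time stands still between calls to the robot, and variables do not carry over. Pictures are saved under pics/ and viewed, and the job is handed in when it is done.

```bash
ls; mkdir -p pics; python3 - <<'E'
from bench import sensors, viewer
import cv2
print(sensors.sense())
for n in ("scene","top"):
    s=viewer.snapshot(n); cv2.imwrite(f"pics/{n}0.png",s["frame"]); print(n,s["fx"],s["fy"],s["cx"],s["cy"],s["k1"],s["view"])
E
```

```text
pics
{'time': 0.0, 'joint_pos': array([ 6.51217423e+01,  7.51611125e+00,  8.53316624e+01,  6.94280582e-04,
        8.72614877e+01, -4.89100837e+00]), 'qd': array([ 0.04973717,  0.03771381,  0.03139013, -0.00113745,  0.01609162,
       -0.06352421]), 'joint_efforts': array([ 2.16677108e-03, -5.69406724e+01, -5.00535786e+01,  2.65028057e-04,
        1.52475655e-02,  1.08675752e-05]), 'tool_pos': array([204.80125359, 563.36015404, 230.21114115]), 'tcp_rot': array([-1.79891196e+02, -1.00065769e-02,  1.60012707e+02]), 'ft_force': array([-0.49230926, -0.44669646,  0.56653727]), 'wrist_torque': array([0.01129569, 0.009166  , 0.00585614]), 'finger_gap': 85.47176046305421}
scene 383.5659738528369 383.5659738528369 272.2064406242954 199.53188123916632 0.027610377230113583 [[-5.62767794e-01  8.26430443e-01 -1.74680334e-02  3.29599143e+02]
 [ 5.13705401e-01  3.33101846e-01 -7.90664227e-01 -2.03728362e+02]
 [-6.47610354e-01 -4.53933786e-01 -6.12000774e-01  1.08548888e+03]
 [ 0.00000000e+00  0.00000000e+00  0.00000000e+00  1.00000000e+00]]
top 487.69579257842537 487.69579257842537 280.7640154838695 204.80144574236778 0.01188945951409294 [[-1.38968321e-02 -9.99456887e-01 -2.98799208e-02 -1.01667797e+01]
 [-9.87240283e-01  1.84554796e-02 -1.58164534e-01  5.42097495e+02]
 [ 1.58630081e-01  2.73006755e-02 -9.86960572e-01  9.08138789e+02]
 [ 0.00000000e+00  0.00000000e+00  0.00000000e+00  1.00000000e+00]]
```

View pics/scene0.png

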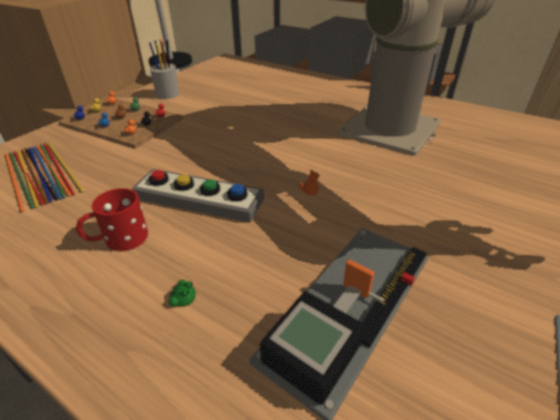

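View pics/top0.png

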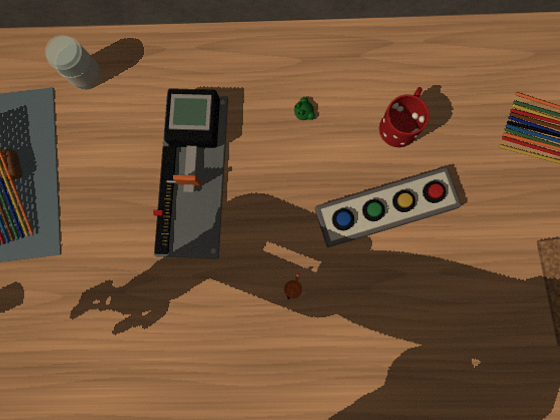

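The scene view shows the panel in the order red, yellow, green, blue (from about (158,177) to (237,191)), and the tester with its orange tab at (359,277) and red clip at (407,279). In the top view the keys are blue (344,218), green (374,209), yellow (405,201) and red (436,191). The tab is at (185,180), the clip at (158,212), the fox at (293,288) and the frog at (305,109).

```bash
cat > h.py <<'E'
import numpy as np, cv2
from bench import viewer, sensors
def cam(s):
    K=np.array([[s["fx"],0,s["cx"]],[0,s["fy"],s["cy"]],[0,0,1.]]);V=np.array(s["view"]);return K,np.array([s["k1"],0,0,0,0.]),V
def ray(s,u,v,z):
    K,d,V=cam(s); p=cv2.undistortPoints(np.array([[[u,v]]],float),K,d)[0,0]
    R,t=V[:3,:3],V[:3,3]; o=-R.T@t; r=R.T@np.array([p[0],p[1],1]); return o+r*(z-o[2])/r[2]
def proj(s,P):
    K,d,V=cam(s); return cv2.projectPoints(np.array(P,float).reshape(-1,1,3),cv2.Rodrigues(V[:3,:3])[0],V[:3,3],K,d)[0][:,0]
def blobs(s,lo,hi,roi=None,amin=15):
    h=cv2.cvtColor(s["frame"],cv2.COLOR_BGR2HSV)
    m=cv2.inRange(h,np.array(lo),np.array(hi)) if lo[0]<=hi[0] else cv2.inRange(h,np.array(lo),np.array([180,hi[1],hi[2]]))|cv2.inRange(h,np.array([0,lo[1],lo[2]]),np.array(hi))
    if roi: 
        k=np.zeros_like(m); x0,y0,x1,y1=roi; k[y0:y1,x0:x1]=255; m&=k
    n,l,st,c=cv2.connectedComponentsWithStats(m)
    return [(c[i].round(2),st[i].tolist()) for i in range(1,n) if st[i][4]>=amin]
C=dict(blue=([100,120,50],[130,255,255]),green=([60,100,30],[90,255,255]),yellow=([18,130,90],[32,255,255]),red=([172,130,60],[5,255,255]))
E
python3 - <<'E'
from h import *
for n,roi in (("top",(315,160,470,250)),("scene",(130,165,270,222))):
    s=viewer.snapshot(n)
    for k,(a,b) in C.items():
        for c,st in blobs(s,a,b,roi): print(n,k,c,st,ray(s,*c,52 if n=="top" else 50).round(1))
    cv2.imwrite(f"pics/{n}1.png",cv2.resize(s["frame"][80:270,140:240] if n=="top" else s["frame"][220:410,250:440],None,fx=3,fy=3,interpolation=cv2.INTER_CUBIC))
s=viewer.snapshot("top")
print("tab",[(c,st,ray(s,*c,73).round(1)) for c,st in blobs(s,[5,170,120],[14,255,255],(165,165,210,195))])
print("clip",[(c,st,ray(s,*c,32).round(1)) for c,st in blobs(s,*C["red"],(145,195,175,225),6)])
E
```

```text
top blue [343.12 218.4 ] [336, 211, 15, 15, 168] [ 511.8 -138.3   52. ]
top green [373.99 209.08] [367, 202, 15, 15, 182] [ 528.8 -197.9   52. ]
top yellow [404.54 199.75] [398, 193, 15, 14, 163] [ 545.8 -256.9   52. ]
top red [435.19 190.57] [428, 184, 16, 14, 181] [ 562.5 -316.2   52. ]
scene blue [237.15 189.71] [230, 184, 15, 12, 120] [ 519.2 -130.2   50. ]
scene green [209.48 185.06] [203, 181, 14, 9, 105] [ 537.5 -188.4   50. ]
scene yellow [183.59 178.96] [177, 174, 14, 11, 113] [ 550.6 -249.3   50. ]
scene red [157.79 174.93] [151, 170, 15, 11, 119] [ 569.8 -306.9   50. ]
scene red [135.15 206.87] [130, 190, 15, 32, 320] [ 669.7 -260.2   50. ]
tab [(array([183.91, 177.4 ]), [173, 175, 22, 6, 119], array([593.7, 165. ,  73. ]))]
clip [(array([157.61, 212.41]), [153, 210, 10, 6, 54], array([532.9, 225.7,  32. ]))]
```

View pics.

View pics/top1.png

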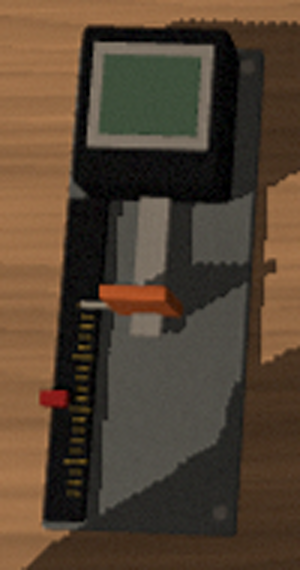

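View pics/scene1.png

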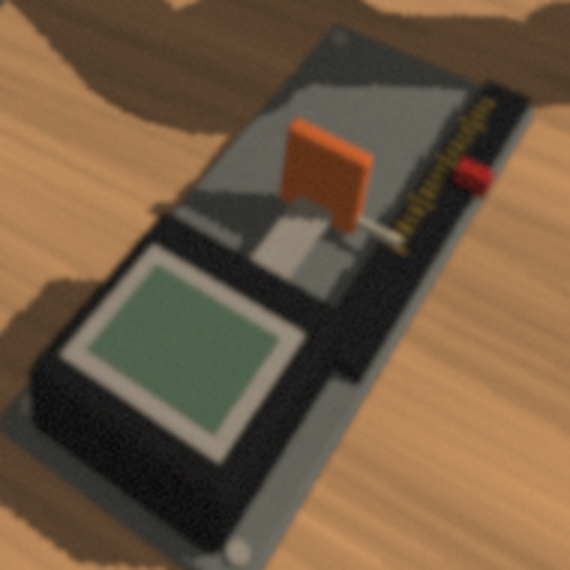

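```bash
python3 - <<'E'
from h import *
t=viewer.snapshot("top"); s=viewer.snapshot("scene")
# where top estimates land in scene
for n,P in dict(blue=[511.8,-138.3,52],red=[562.5,-316.2,52],clip=[532.9,225.7,32],tabtop=[593.7,165,73]).items(): print(n,proj(s,P).round(1))
print([(c,st) for c,st in blobs(s,[5,170,120],[14,255,255],(335,250,385,305))],[(c,st) for c,st in blobs(s,*C["red"],(395,265,420,290),6)])
# depth check of key and panel
for c in ((343,218),(435,190),(184,177)):
    print(t["z_map"][c[1],c[0]], (t["view"]@np.array([*ray(t,*c,52),1]))[2])
# panel/tester base corners
h=cv2.cvtColor(t["frame"],cv2.COLOR_BGR2HSV)
print(h[230,200],h[245,190],h[200,200])
E
```

```text
blue [[236.2 185.8]]
red [[157.2 171.3]]
clip [[406.6 274.2]]
tabtop [[358.5 264.7]]
[(array([361.54, 270.3 ]), [347, 260, 27, 32, 153])] [(array([407.48, 277.78]), [401, 272, 14, 13, 114])]
935.1155 934.3568152318194
933.82745 937.6057397233321
937.2473 956.4934684753142
[23 27 85] [20 20 38] [26 25 81]
```

```bash
python3 - <<'E'
from h import *
t=viewer.snapshot("top")
q=lambda u,v,z:ray(t,140+u/3,80+v/3,z).round(1)
a=q(262,50,12);b=q(236,535,12);c=q(42,528,22)
print(a,b,np.linalg.norm(a-b),np.degrees(np.arctan2(*(a-b)[[1,0]])),'railcorner',c)
print("tab top corners",q(100,286,73),q(166,286,73))
print('pointer',q(82,304,26.5),'clip',q(40,397,32),q(66,397,32))
yaw=np.arctan2(*(a-b)[[1,0]]);ex=np.array([np.cos(yaw),np.sin(yaw),0]);ey=np.array([-ex[1],ex[0],0])
o=(a+b)/2+65*ey; print("origin",o,'tab',o-20*ex,'pointer',o-20*ex+42*ey)
cl=ray(t,157.61,212.41,30); print('clip in tester',(cl-o)@ex,(cl-o)@ey)
print('row tangent', np.degrees(np.arctan2(562.5-511.8,316.2-138.3)))
E
# Gather tester from tab mask too
python3 - <<'E'
import sys; sys.path.insert(0,'.')
from h import *
t=viewer.snapshot("top");h=cv2.cvtColor(t["frame"],cv2.COLOR_BGR2HSV)
m=cv2.inRange(h,np.array([3,120,60]),np.array([14,255,255]))[165:200,165:205]
for r in range(8,22): print(r+165,np.where(m[r])[0].tolist()[:1],np.where(m[r])[0].tolist()[-1:],t["frame"][r+165,178].tolist(),t["frame"][r+165,192].tolist())
E
```

```text
[778.3  90.6  12. ] [441.5 106.8  12. ] 337.1893829882548 -2.7537909819733164 railcorner [447.6 233.4  22. ]
tab top corners [598.1 185.5  73. ] [597.3 143.1  73. ]
pointer [596.6 209.2  26.5] clip [533.2 234.2  32. ] [532.9 216.9  32. ]
origin [613.02287413 163.62493864  12.        ] tab [593.04596993 164.58582299  12.        ] pointer [595.06382706 206.5373218   12.        ]
clip in tester -82.7175292325831 58.70003223221592
row tangent 15.90710512058213
173 [] [] [32, 35, 35] [47, 52, 55]
174 [] [] [46, 53, 60] [48, 52, 51]
175 [8] [29] [44, 78, 156] [34, 61, 123]
176 [8] [30] [36, 78, 170] [36, 76, 161]
177 [8] [30] [41, 82, 171] [35, 76, 165]
178 [8] [32] [39, 83, 175] [40, 85, 173]
179 [8] [33] [32, 69, 152] [35, 82, 176]
180 [9] [34] [22, 55, 119] [28, 59, 126]
181 [10] [34] [20, 50, 112] [20, 48, 105]
182 [11] [34] [14, 45, 108] [24, 51, 112]
183 [12] [35] [28, 55, 101] [17, 47, 109]
184 [14] [34] [65, 73, 84] [51, 74, 112]
185 [29] [34] [71, 79, 77] [97, 110, 125]
186 [] [] [70, 77, 78] [103, 115, 125]
```

Clip pull is about 63 mm. Key spacing measures 61.7 mm against the 62 mm given, and the tester base 337 mm against 340 mm, so the measurements hold. I'm closing the fingers and heading over to the blue key.

```bash
python3 -m pendant '[15,-35,0,0.1,0, 15,-35,0,0.1,0, 15,-35,0,0.1,0, 15,-35,0,0,0, 15,-35,0,0,0, 15,-35,0,0,0, 15,-35,0,0,0, 15,-35,0,0,0, 15,-35,0,0,0, 15,-35,0,0,0, 15,-35,0,0,0, 15,-35,0,0,0]' 40
```

```text
time: 1.45
tool_pos: [384.6, 131.0, 229.4]
tcp_rot: [180.0, 0.2, 178.8]
ft_force: [0.8, 0.3, 0.9]
finger_gap: 0.1
```

```bash
python3 -m pendant '[16,-34,-14,0,0, 16,-34,-14,0,0, 16,-34,-14,0,0, 16,-34,-14,0,0, 16,-34,-14,0,0, 16,-34,-14,0,0, 16,-34,-14,0,0, 15,-30,-14,0,0, 0,0,0,0,0, 0,0,0,0,0]'; python3 - <<'E'
from h import *
print(sensors.sense()["tool_pos"],sensors.sense()["ft_force"])
for n in("wrist","top"):
    s=viewer.snapshot(n); cv2.imwrite(f"pics/{n}2.png",s["frame"])
    if n=="wrist":
        for k,(a,b) in C.items():
            for c,st in blobs(s,a,b,None,150): print(k,c,st,ray(s,*c,52).round(1))
E
```

```text
time: 2.28
tool_pos: [517.1, -157.8, 116.2]
tcp_rot: [180.0, 0.9, 178.3]
ft_force: [-0.3, -0.2, 0.1]
finger_gap: -0.1
[ 517.0918145  -157.80120793  116.24900561] [-0.32414461 -0.1757521   0.13049   ]
blue [311.06 217.76] [291, 197, 42, 42, 1360] [ 507.8 -137.6   52. ]
green [226.01 242.99] [205, 223, 42, 41, 1338] [ 524.3 -196.    52. ]
yellow [145.96 265.61] [125, 248, 43, 36, 1148] [ 539.9 -253.8   52. ]
red [ 70.77 288.15] [50, 270, 44, 38, 1209] [ 556.5 -311.6   52. ]
red [178.9  363.86] [167, 354, 24, 20, 215] [ 626.1 -241.8   52. ]
```

View pics/wrist2.png

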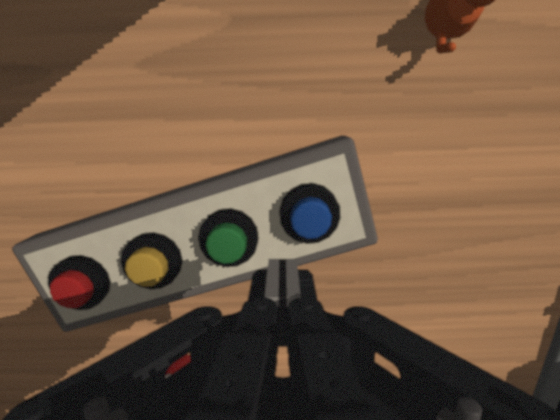

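View pics/top2.png

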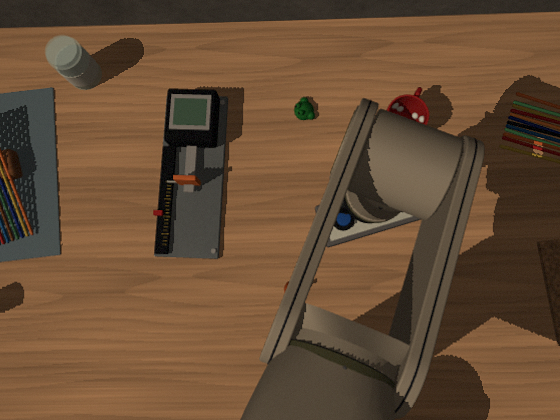

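```bash
python3 -m pendant '[-4,10,-10,0,0, -3,9,-10,0,0, 0,0,-10,0,0, 0,0,-10,0,0, 0,0,-8,0,0, 0,0,0,0,0]'
```

```text
time: 2.88
tool_pos: [511.1, -132.5, 70.3]
tcp_rot: [-179.9, 1.4, 178.7]
ft_force: [-0.7, -0.0, -0.6]
finger_gap: -0.2
```

```bash
python3 -m pendant '[0,-4,-5,0,0, 0,0,-5,0,0, 0,0,0,0,0]';python3 -m pendant '[0,0,-3,0,0, 0,0,-3,0,0, 0,0,0,0,0]'
```

```text
time: 3.13
tool_pos: [511.3, -136.9, 59.4]
tcp_rot: [-179.9, 1.4, 178.8]
ft_force: [-0.5, 0.8, -0.6]
finger_gap: -0.2
time: 3.38
tool_pos: [511.8, -137.8, 53.1]
tcp_rot: [-179.9, 1.4, 178.7]
ft_force: [-0.4, -1.6, -0.9]
finger_gap: -0.4
```

```bash
python3 -m pendant '[0,0,-3,0,0, 0,0,-3,0,0, 0,0,0,0,0]';python3 -m pendant '[0,0,-3,0,0, 0,0,0,0,0]'
```

```text
time: 3.63
tool_pos: [512.4, -138.0, 47.6]
tcp_rot: [-179.9, 1.5, 178.7]
ft_force: [-2.6, 0.8, 4.6]
finger_gap: 0.1
time: 3.8
tool_pos: [512.9, -138.2, 46.4]
tcp_rot: [-179.8, 1.5, 178.7]
ft_force: [-3.7, 1.2, 3.8]
finger_gap: 0.0
```

```bash
python3 -m pendant '[0,0,-3,0,0, 0,0,-2,0,0]';python3 -m pendant '[0,0,-2,0,0]'
```

```text
time: 3.97
tool_pos: [513.5, -138.4, 45.7]
tcp_rot: [-179.8, 1.5, 178.7]
ft_force: [-16.0, 5.7, 26.3]
finger_gap: -0.0
time: 4.05
tool_pos: [513.4, -138.4, 45.8]
tcp_rot: [-179.8, 1.5, 178.8]
ft_force: [-12.9, 3.2, 20.8]
finger_gap: -0.1
```

Blue is bottomed: 26 N with the tip at z 45.7. I'm lifting off and moving over to yellow.

```bash
python3 -m pendant '[0,0,8,0,0, 0,0,12,0,0, 0,0,12,0,0, 6,-20,8,0,0, 6,-23,0,0,0, 6,-23,0,0,0, 6,-23,0,0,0, 4,-14,0,0,0, 0,0,0,0,0, 0,0,0,0,0]'; python3 - <<'E'
from h import *
s=viewer.snapshot("wrist"); cv2.imwrite("pics/wrist3.png",s["frame"])
for k,(a,b) in C.items():
    for c,st in blobs(s,a,b,None,150): print(k,c,st,ray(s,*c,52).round(1))
E
```

```text
time: 4.88
tool_pos: [545.1, -246.3, 96.6]
tcp_rot: [-179.6, 1.9, 178.9]
ft_force: [-0.5, 0.3, -0.2]
finger_gap: -0.2
blue [462.9  180.41] [437, 157, 53, 48, 1956] [ 507.9 -140.3   52. ]
blue [ 17.22 373.72] [0, 367, 37, 14, 186] [ 648.9 -444.4   52. ]
green [361.35 209.35] [337, 186, 49, 47, 1743] [ 524.7 -198.3   52. ]
yellow [265.97 236.59] [244, 214, 44, 45, 1524] [ 541.4 -256.    52. ]
red [175.34 260.92] [152, 239, 47, 44, 1531] [ 557.3 -314.2   52. ]
red [ 19.48 350.85] [0, 342, 41, 18, 319] [ 627.8 -436.4   52. ]
red [282.32 362.57] [275, 346, 16, 32, 390] [ 639.4 -247.6   52. ]
```

View pics/wrist3.png

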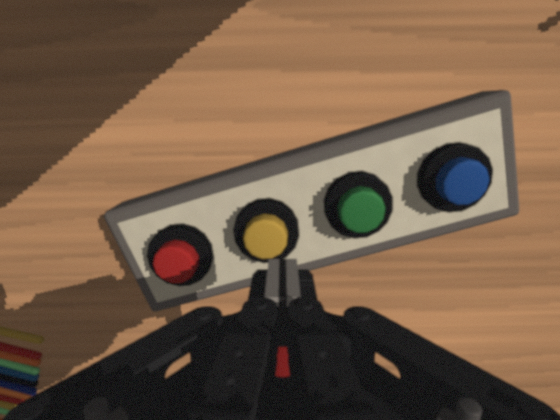

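The wrist view shows blue up again at (463,180), and yellow at (266,237), which works out to (542,-256) mm. The tip needs about -10 mm in y before it goes down.

```bash
python3 -m pendant '[-2,-9,-6,0,0, 0,0,-8,0,0, 0,0,-8,0,0, 0,0,-7,0,0, 0,0,0,0,0]'
```

```text
time: 5.35
tool_pos: [542.0, -252.5, 64.7]
tcp_rot: [-179.7, 1.9, 179.1]
ft_force: [-0.4, -0.1, 0.0]
finger_gap: 0.1
```

```bash
python3 -m pendant '[0,-4,-4,0,0, 0,0,-3,0,0, 0,0,-3,0,0, 0,0,0,0,0]';python3 -m pendant '[0,0,-3,0,0, 0,0,-3,0,0, 0,0,-3,0,0]'
```

```text
time: 5.68
tool_pos: [541.2, -255.5, 52.0]
tcp_rot: [-179.7, 1.7, 179.1]
ft_force: [-0.3, 0.4, 1.6]
finger_gap: 0.0
time: 5.93
tool_pos: [541.9, -255.9, 45.4]
tcp_rot: [-179.7, 1.8, 179.1]
ft_force: [-19.1, 9.8, 40.7]
finger_gap: -0.3
```

```bash
python3 -m pendant '[0,0,-3,0,0]'; python3 -m pendant '[0,0,-2,0,0]'
```

```text
time: 6.02
tool_pos: [542.0, -256.0, 45.5]
tcp_rot: [-179.7, 1.8, 179.2]
ft_force: [-20.0, 10.4, 39.9]
finger_gap: 0.0
time: 6.1
tool_pos: [541.8, -255.9, 46.0]
tcp_rot: [-179.7, 1.7, 179.2]
ft_force: [-10.3, 5.1, 14.8]
finger_gap: 0.2
```

Yellow is bottomed (40 N, z 45.4). I'm lifting off and moving to the gap between tab and head, at about (634,163).

```bash
python3 -m pendant '[0,0,8,0,0, 0,0,15,0,0, 0,5,20,0,0, 6,20,20,0,0, 8,35,20,0,0, 9,36,5,0,0, 9,36,0,0,0, 9,36,0,0,0, 9,36,0,0,0, 9,36,0,0,0, 9,36,0,0,0, 9,34,0,0,0]'; python3 -m pendant '[6,30,0,0,0, 5,18,0,0,0, 0,0,0,0,0, 0,0,0,0,0]'
```

```text
time: 7.1
tool_pos: [621.7, 59.2, 143.1]
tcp_rot: [-179.5, 2.4, 178.4]
ft_force: [0.5, -0.0, -0.8]
finger_gap: 0.3
time: 7.43
tool_pos: [633.9, 118.8, 143.1]
tcp_rot: [-179.7, 2.5, 178.9]
ft_force: [-0.7, 0.2, -0.1]
finger_gap: -0.1
```

```bash
python3 -m pendant '[0,18,-8,-0.02,0, 0,18,-10,0,0, 0,6,-10,0,0, 0,0,0,0,0, 0,0,0,0,0]'; python3 - <<'E'
from h import *
print(sensors.sense()["tool_pos"])
for n in ("wrist","scene"):
    s=viewer.snapshot(n); cv2.imwrite(f"pics/{n}4.png",s["frame"])
    if n=="wrist":
        print("red",[(c,st,ray(s,*c,32).round(1)) for c,st in blobs(s,*C["red"],None,60)])
        print("tab",[(c,st,ray(s,*c,73).round(1)) for c,st in blobs(s,[5,160,90],[14,255,255],None,150)])
E
```

```text
time: 7.85
tool_pos: [634.4, 157.2, 114.2]
tcp_rot: [-179.6, 2.6, 177.6]
ft_force: [-0.3, 0.5, 0.2]
finger_gap: 0.1
[634.39760576 157.21207365 114.1745544 ]
red [(array([387.54,  59.69]), [372, 50, 33, 20, 576], array([531.1, 226.7,  32. ]))]
tab [(array([295.59, 167.57]), [259, 151, 76, 31, 1970], array([588.2, 166.8,  73. ]))]
```

View pics/wrist4.png

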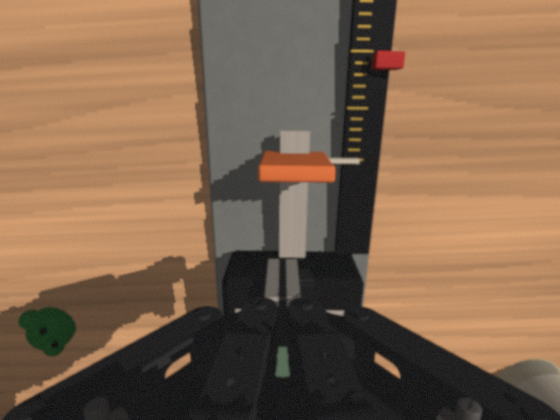

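View pics/scene4.png

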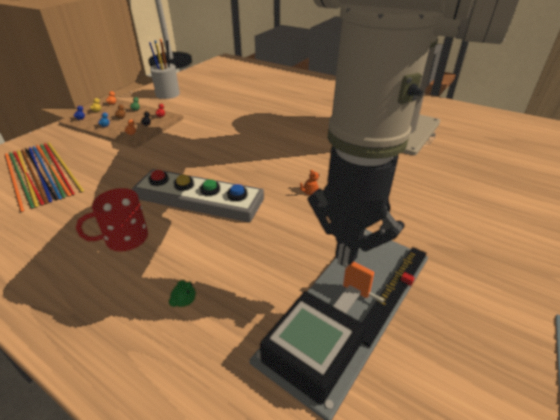

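The wrist view shows the pointer tip at (358,161), the clip top at (388,60), and the free gap above the blade just ahead of the fingertips. Next I work out the clip-minus-pointer pull from this view.

```bash
cat > pc.py <<'E'
from h import *
import sys
def run(tag,roi=None):
    s=viewer.snapshot("wrist"); cv2.imwrite(f"pics/{tag}.png",s["frame"])
    ex=np.array([np.cos(np.radians(-2.75)),np.sin(np.radians(-2.75)),0])
    c=[b for b in blobs(s,*C["red"],None,60)]
    for b in c: print("clip",b, ray(s,*b[0],32).round(1), 'x_t',round(ray(s,*b[0],31)@ex,1))
    m=[b for b in blobs(s,[0,0,115],[40,70,255],roi,20)]
    for b in m: 
        x,y,w,h,a=b[1]; print("white",b, 'tip', ray(s,x+w-1,b[0][1],26.5).round(1),'x_t',round(ray(s,x+w-1,b[0][1],26.5)@ex,1))
run(sys.argv[1],eval(sys.argv[2]) if len(sys.argv)>2 else None)
E
python3 pc.py wrist5 "(325,150,370,170)"
python3 -m pendant '[1,4,-15,0,0, 0,2,-15,0,0, 0,0,-15,0,0, 0,0,-12,0,0, 0,0,-8,0,0, 0,0,0,0,0]'
```

```text
clip (array([387.82,  59.62]), [372, 50, 33, 20, 573]) [531.1 226.7  32. ] x_t 519.6
white (array([343.39, 159.57]), [325, 150, 36, 14, 188]) tip [593.8 213.   26.5] x_t 582.9
time: 8.5
tool_pos: [638.3, 160.4, 47.4]
tcp_rot: [-179.6, 3.0, 177.3]
ft_force: [-0.7, 0.6, -0.2]
finger_gap: 0.2
```

Both views give a pull of about 63 mm. I'm lowering a little and closing on the tab.

```bash
python3 -m pendant '[-4,1,-3,0,0, -6,1,-2,0,0, -6,0,0,0,0, -5,1,0,0,0, 0,0,0,0,0]'; python3 -m pendant '[-3,0,0,0,0, -3,0,0,0,0,0,0,0,0,0]'
```

```text
time: 8.92
tool_pos: [615.6, 163.4, 42.4]
tcp_rot: [-179.6, 3.0, 177.3]
ft_force: [0.5, -0.1, 0.1]
finger_gap: -0.4
time: 9.17
tool_pos: [610.1, 163.9, 44.5]
tcp_rot: [-179.7, 3.2, 177.3]
ft_force: [2.7, -0.5, -1.7]
finger_gap: -0.0
```

Contact is at x of about 610. Now I pull gently.

```bash
python3 -m pendant '[-4,0.2,-1,0,0, -4,0.2,0,0,0, -4,0.2,0,0,0, -4,0.2,0,0,0, -4,0.2,0,0,0, -4,0.2,0,0,0, -4,0.2,0,0,0, -4,0.2,0,0,0, 0,0,0,0,0, 0,0,0,0,0]'; python3 pc.py wrist6 "(300,60,420,250)"
```

```text
time: 10.0
tool_pos: [578.0, 165.6, 45.2]
tcp_rot: [-179.7, 3.7, 177.3]
ft_force: [5.0, -1.0, -3.7]
finger_gap: 0.4
clip (array([404.88, 169.69]), [384, 157, 44, 26, 1003]) [529.5 226.3  32. ] x_t 518.2
white (array([320.75, 140.44]), [300, 60, 74, 174, 6362]) tip [516.  212.   26.5] x_t 505.2
```

View pics/wrist6.png

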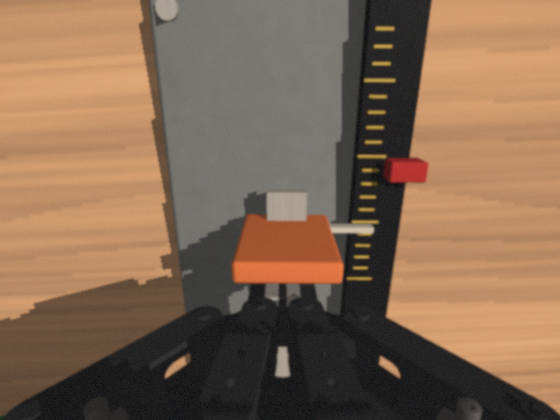

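The pointer tip is at (372,229). The clip's top face spans roughly rows 157–170 at column 400, with its lit side face below that. I'll work out the remaining pull.

```bash
python3 - <<'E'
from h import *
s=viewer.snapshot("wrist")
ex=np.array([np.cos(np.radians(-2.75)),np.sin(np.radians(-2.75)),0])
print(s["frame"][150:190,400].tolist())
g=lambda u,v,z:round(float(ray(s,u,v,z)@ex),1)
print("pointer",g(372,229,26.5),"clip far edge",g(405,157,32),"near bottom edge",g(405,182,22),[g(405,r,32) for r in (164,168,170,172)])
print(sensors.sense()["tool_pos"])
E
```

```text
[[34, 36, 36], [35, 32, 35], [32, 32, 34], [35, 32, 33], [32, 33, 31], [38, 36, 39], [37, 36, 44], [33, 32, 68], [39, 39, 104], [40, 39, 125], [38, 40, 130], [40, 43, 144], [47, 48, 165], [46, 49, 179], [49, 52, 185], [50, 53, 186], [49, 54, 186], [50, 52, 183], [48, 51, 184], [48, 50, 183], [47, 50, 182], [50, 53, 185], [47, 49, 180], [48, 50, 181], [50, 53, 182], [50, 54, 182], [49, 52, 180], [49, 52, 181], [48, 50, 181], [48, 51, 179], [46, 47, 170], [44, 43, 149], [31, 32, 102], [15, 19, 53], [21, 19, 30], [26, 24, 24], [27, 26, 29], [28, 27, 25], [37, 35, 37], [36, 34, 36]]
pointer 550.9 clip far edge 512.0 near bottom edge 526.7 [515.3, 517.2, 518.2, 519.1]
[578.13633638 165.55515204  45.25223073]
```

```bash
python3 - <<'E'
from h import *
s=viewer.snapshot("wrist");V=s["view"];o=-V[:3,:3].T@V[:3,3];print(o)
ex=np.array([np.cos(np.radians(-2.75)),np.sin(np.radians(-2.75)),0]); print(o@ex,V[:3,:3].round(2))
print([(r,round(float(ray(s,405,r,32)@ex),1)) for r in (157,162,172,182)])
cv2.imwrite("pics/crop7.png",cv2.resize(s["frame"][130:250,330:450],None,fx=5,fy=5,interpolation=cv2.INTER_NEAREST))
E
```

```text
[492.83245517 170.55410529 182.24814548]
484.0820358715736 [[ 0.05  1.   -0.  ]
 [ 0.93 -0.04  0.35]
 [ 0.35 -0.02 -0.94]]
[(157, 512.2), (162, 514.5), (172, 519.3), (182, 524.1)]
```

View pics/crop7.png

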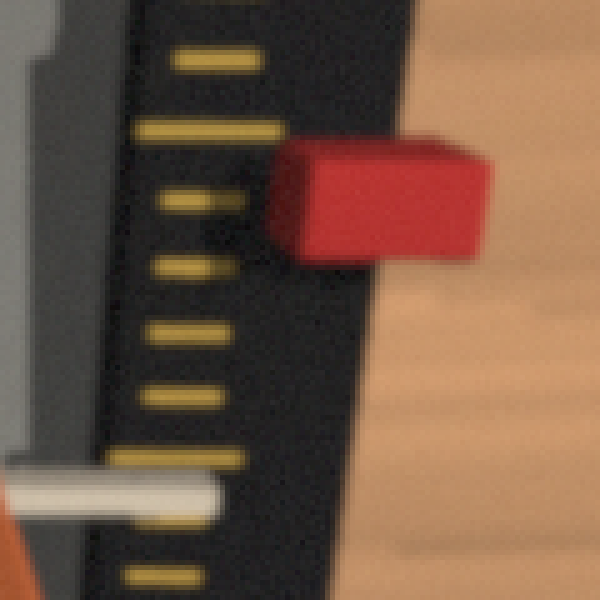

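In the crop the clip's bright top face covers rows 161–182, with its centre at tester-direction 519.3. The pointer is at 550.9, leaving 31–32 mm to go. I'll go in two steps.

```bash
python3 -m pendant '[-4,0.2,-1,0,0, -4,0.2,-1,0,0, -4,0.2,-1,0,0, -4,0.2,0,0,0, -4,0.2,0,0,0, -3,0.2,0,0,0, -2,0,0,0,0, 0,0,0,0,0]'; python3 - <<'E'
from h import *
s=viewer.snapshot("wrist"); cv2.imwrite("pics/wrist8.png",s["frame"])
E
```

```text
time: 10.82
tool_pos: [558.8, 166.6, 46.2]
tcp_rot: [-179.8, 4.4, 177.2]
ft_force: [6.8, 0.9, -4.1]
finger_gap: 0.1
```

View pics/wrist8.png

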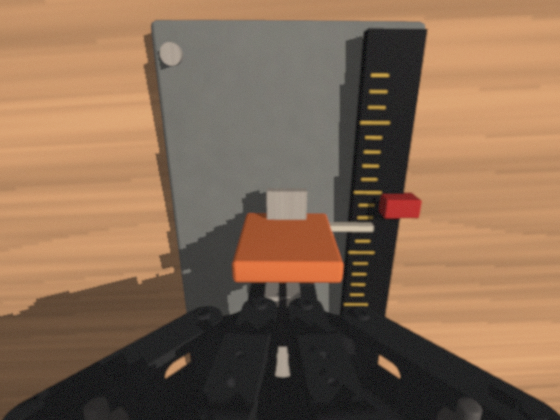

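The pointer, at (372,228), is still short of the clip, which is at rows 195–216, by about 12 mm.

```bash
python3 -m pendant '[-4,0.2,-1,0,0, -4,0.2,-1,0,0, -3,0.2,0,0,0, -1,0,0,0,0]'; python3 - <<'E'
from h import *
s=viewer.snapshot("wrist"); cv2.imwrite("pics/crop9.png",cv2.resize(s["frame"][170:270,330:450],None,fx=5,fy=5,interpolation=cv2.INTER_NEAREST))
print(sensors.sense()["tool_pos"])
ex=np.array([np.cos(np.radians(-2.75)),np.sin(np.radians(-2.75)),0])
m=cv2.inRange(cv2.cvtColor(s["frame"],cv2.COLOR_BGR2HSV),np.array([0,0,115]),np.array([40,90,255]))
col=366; r=np.where(m[200:250,col])[0]+200; print(r.tolist(), round(float(ray(s,col,r.mean(),27.5)@ex),1))
red=np.where(s["frame"][170:260,400,2]>150)[0]+170; print(red.min(),red.max(),[round(float(ray(s,400,x,32)@ex),1) for x in (red.min(),red.max())])
E
```

```text
time: 11.2
tool_pos: [551.5, 166.9, 47.1]
tcp_rot: [-179.9, 4.9, 177.1]
ft_force: [6.0, 0.1, -4.1]
finger_gap: 0.1
[551.48315062 166.92964934  47.12185726]
[222, 223, 224, 225, 226, 227, 228, 229, 230] 523.3
213 259 [514.2, 540.5]
```

View pics/crop9.png

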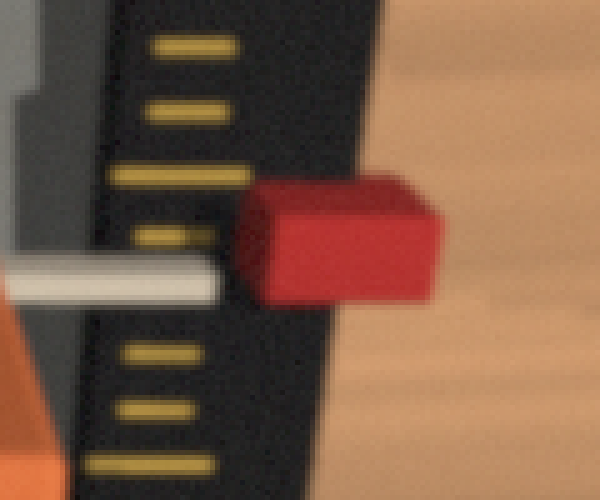

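The pointer, at crop row 278, is inside the clip's near edge. The centre is about 4 mm further.

```bash
python3 -m pendant '[-3,0.2,-1,0,0, -3,0.1,-0.5,0,0, -1,0,0,0,0]'; cat > chk.py <<'E'
from h import *
import sys
s=viewer.snapshot("wrist"); cv2.imwrite(f"pics/{sys.argv[1]}.png",cv2.resize(s["frame"][170:270,330:450],None,fx=5,fy=5,interpolation=cv2.INTER_NEAREST))
print(sensors.sense()["tool_pos"],sensors.sense()["time"])
ex=np.array([np.cos(np.radians(-2.75)),np.sin(np.radians(-2.75)),0])
m=cv2.inRange(cv2.cvtColor(s["frame"],cv2.COLOR_BGR2HSV),np.array([0,0,115]),np.array([40,90,255]))
r=np.where(m[200:250,366])[0]+200; print(r.tolist(), round(float(ray(s,366,r.mean(),27.5)@ex),1))
f=s["frame"][170:260,400].astype(int)
red=np.where((f[:,2]>150)&(f[:,1]<80))[0]+170; print(red.min(),red.max(),[round(float(ray(s,400,x,32)@ex),1) for x in (red.min(),red.max())])
E
python3 chk.py crop10
```

```text
time: 11.5
tool_pos: [547.7, 167.1, 47.5]
tcp_rot: [-179.9, 5.3, 177.1]
ft_force: [7.0, 0.5, -5.1]
finger_gap: 0.2
[547.82065515 167.09074739  47.57343897] 11.55
[221, 222, 223, 224, 225, 226, 227, 228, 229] 519.3
219 235 [514.0, 523.0]
```

View pics/crop10.png

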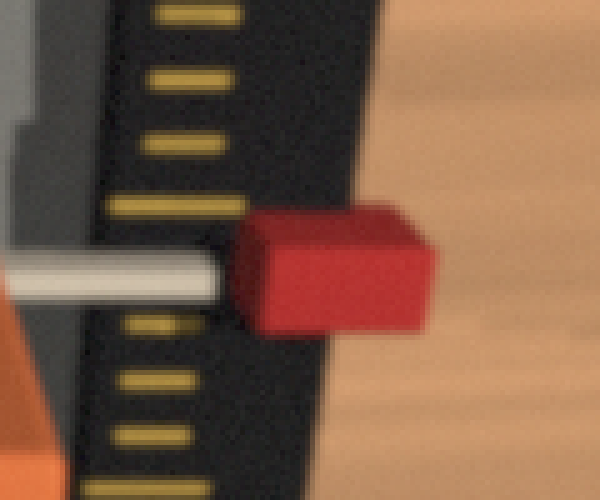

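The pointer is at 519.3 and the clip spans about 514–523.5, so it is centred. I'll hold here and watch for creep.

```bash
python3 -m pendant '[0,0,0,0,0,0,0,0,0,0,0,0,0,0,0,0,0,0,0,0]'
```

```text
time: 11.88
tool_pos: [550.5, 166.8, 48.3]
tcp_rot: [-180.0, 5.6, 177.1]
ft_force: [7.0, -0.0, -5.8]
finger_gap: -0.1
```

```bash
python3 -m pendant '[-2,0,-0.5,0,0,-1.5,0,-0.4,0,0,-1,0,-0.4,0,0,-0.9,0,-0.4,0,0]';python3 -m pendant '[-0.9,0,-0.4,0,0,-0.9,0,-0.4,0,0,-0.9,0,-0.4,0,0,-0.9,0,-0.4,0,0]';python3 chk.py crop11
```

```text
time: 12.22
tool_pos: [549.1, 167.0, 48.5]
tcp_rot: [179.9, 6.0, 177.0]
ft_force: [7.3, -0.0, -3.6]
finger_gap: -0.1
time: 12.55
tool_pos: [549.1, 167.0, 48.6]
tcp_rot: [179.9, 6.4, 177.0]
ft_force: [8.7, 1.2, -2.7]
finger_gap: 0.2
[549.07149355 166.97605653  48.61382699] 12.6
[218, 219, 220, 221, 222, 223, 224, 225, 226, 227] 520.1
215 231 [513.9, 522.9]
```

```bash
python3 -m pendant '[-0.9,0,-0.4,0,0,-0.9,0,-0.4,0,0,-0.9,0,-0.4,0,0,-0.9,0,-0.4,0,0,-0.9,0,-0.4,0,0,-0.9,0,-0.4,0,0]';python3 -m pendant '[-0.9,0,-0.4,0,0,-0.9,0,-0.4,0,0,-0.9,0,-0.4,0,0,-0.9,0,-0.4,0,0,-0.9,0,-0.4,0,0,-0.9,0,-0.4,0,0]';python3 chk.py crop12
```

```text
time: 13.1
tool_pos: [549.1, 167.0, 48.7]
tcp_rot: [179.8, 7.0, 177.0]
ft_force: [6.9, 0.4, -3.9]
finger_gap: 0.3
time: 13.6
tool_pos: [549.1, 167.0, 48.9]
tcp_rot: [179.7, 7.6, 176.9]
ft_force: [7.7, 0.6, -4.4]
finger_gap: -0.3
[549.01034594 167.03815204  48.90830372] 13.65
[217, 218, 219, 220, 221, 222, 223, 224, 225] 519.7
214 230 [513.7, 522.8]
```

View pics/crop12.png

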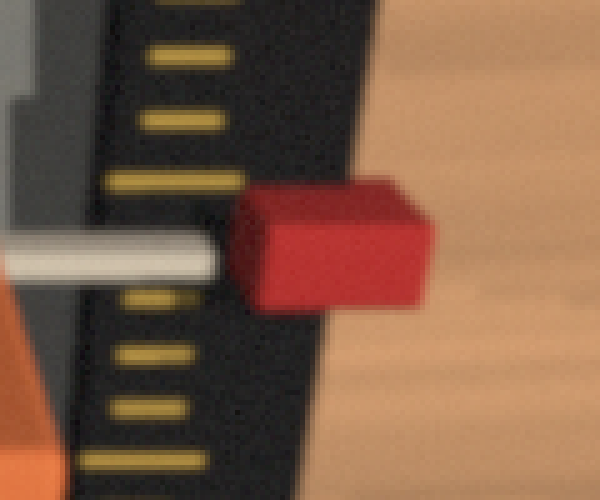

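The pointer stayed inside the clip for about 2 s. Now I ease it home slowly.

```bash
python3 -m pendant '[1.5,-0.1,-0.5,0,0,2,-0.1,-0.5,0,0,2,-0.1,-0.5,0,0,2,-0.1,-0.5,0,0,2,-0.1,-0.5,0,0,2,-0.1,-0.5,0,0,2,-0.1,-0.5,0,0,2,-0.1,-0.5,0,0]';python3 -m pendant '[2,-0.1,-0.5,0,0,2,-0.1,-0.5,0,0,2,-0.1,-0.5,0,0,2,-0.1,-0.5,0,0,2,-0.1,-0.5,0,0,2,-0.1,-0.5,0,0]'
```

```text
time: 14.32
tool_pos: [571.7, 165.8, 49.0]
tcp_rot: [179.6, 8.3, 176.8]
ft_force: [5.1, 0.2, -0.8]
finger_gap: -0.1
time: 14.82
tool_pos: [588.1, 165.0, 49.0]
tcp_rot: [179.5, 8.6, 176.8]
ft_force: [3.8, -1.3, 1.3]
finger_gap: 0.0
```

```bash
python3 -m pendant '[2,-0.1,-0.3,0,0,2,-0.1,-0.3,0,0,2,-0.1,-0.3,0,0,2,-0.1,-0.3,0,0,2,-0.1,-0.3,0,0,2,-0.1,-0.3,0,0]';python3 -m pendant '[1.5,0,0,0,0,1.5,0,0,0,0,1.5,0,0,0,0,1.5,0,0,0,0]'
```

```text
time: 15.32
tool_pos: [602.6, 164.3, 48.8]
tcp_rot: [179.5, 8.8, 176.8]
ft_force: [3.0, -0.7, 2.8]
finger_gap: 0.3
time: 15.65
tool_pos: [608.9, 164.1, 48.5]
tcp_rot: [179.5, 8.7, 176.8]
ft_force: [3.6, -1.0, 2.5]
finger_gap: 0.1
```

```bash
python3 -m pendant '[1.5,0,0,0,0,1.5,0,0,0,0,1.5,0,0,0,0,1.5,0,0,0,0]';python3 -m pendant '[2,0,0,0,0,2,0,0,0,0,2,0,0,0,0,2,0,0,0,0]'
```

```text
time: 15.98
tool_pos: [613.9, 164.3, 47.2]
tcp_rot: [179.6, 8.5, 176.8]
ft_force: [0.6, -0.1, -0.1]
finger_gap: -0.1
time: 16.32
tool_pos: [619.1, 164.5, 44.1]
tcp_rot: [179.6, 8.1, 176.8]
ft_force: [0.3, 0.8, -0.2]
finger_gap: -0.2
```

```bash
python3 -m pendant '[5,0,4,0,0, 4,0,10,0,0, 3,0,15,0,0, 0,0,20,0,0, 0,0,20,0,0, 0,0,18,0,0, 0,0,0,0,0]';python3 - <<'E'
from h import *
s=viewer.snapshot("wrist"); cv2.imwrite("pics/wrist13.png",s["frame"])
t=viewer.snapshot("top"); print([(c,st) for c,st in blobs(t,[5,170,120],[14,255,255],(165,165,210,195))])
s=viewer.snapshot("scene"); cv2.imwrite("pics/scene13.png",s["frame"]); print([(c,st) for c,st in blobs(s,[5,170,120],[14,255,255],(335,250,385,305))])
E
```

```text
time: 16.9
tool_pos: [631.9, 164.1, 136.5]
tcp_rot: [179.6, 7.9, 176.8]
ft_force: [1.3, -1.0, 0.7]
finger_gap: 0.1
[(array([184.97, 177.55]), [176, 175, 19, 6, 110])]
[(array([361.71, 271.06]), [347, 260, 27, 35, 173])]
```

View pics/wrist13.png

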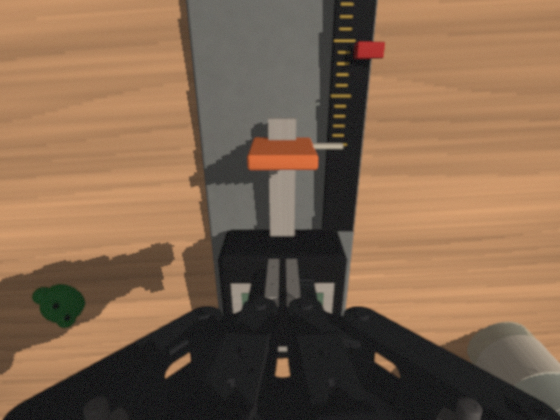

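View pics/scene13.png

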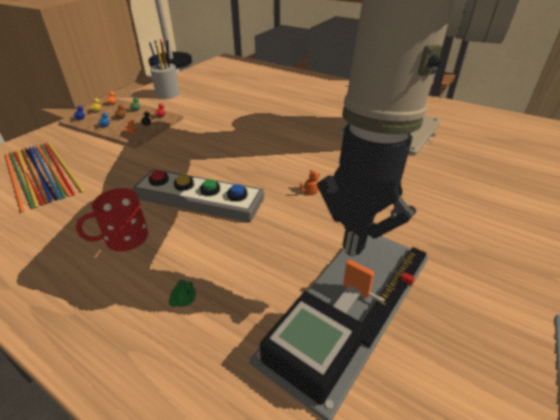

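The tab is back at its starting pixels: row 177.5 in the top view and (362,271) in the scene view. On to the green key at about (526,-197).

```bash
python3 -m pendant '[-10,-34,0,0,0,-10,-34,0,0,0,-10,-34,0,0,0,-10,-34,0,0,0,-10,-34,0,0,0,-10,-34,0,0,0,-10,-34,0,0,0,-10,-34,0,0,0,-10,-34,-5,0,0,-7,-20,-10,0,0,0,0,0,0,0,0,0,0,0,0]';python3 - <<'E'
from h import *
s=viewer.snapshot("wrist"); cv2.imwrite("pics/wrist14.png",s["frame"])
for k,(a,b) in C.items():
    for c,st in blobs(s,a,b,None,150): print(k,c,ray(s,*c,52).round(1))
E
```

```text
time: 18.05
tool_pos: [512.6, -171.3, 94.5]
tcp_rot: [179.4, 5.9, 177.0]
ft_force: [-0.2, -0.0, 0.5]
finger_gap: 0.1
blue [335.13 227.62] [ 506.8 -138.1   52. ]
green [242.04 255.59] [ 523.  -195.9   52. ]
yellow [152.36 270.04] [ 530.4 -253.9   52. ]
red [ 75.29 306.43] [ 556.  -311.6   52. ]
```

```bash
python3 -m pendant '[6,-11,0,0,0, 6,-11,-3,0,0, 1,-2,-6,0,0, 0,0,-6,0,0, 0,0,-4,0,0, 0,0,0,0,0]'
```

```text
time: 18.6
tool_pos: [525.5, -188.0, 70.6]
tcp_rot: [179.2, 5.5, 177.4]
ft_force: [-0.5, 0.2, -0.5]
finger_gap: 0.0
```

```bash
python3 -m pendant '[0,-5,-3,0,0, 0,-4,-4,0,0, 0,0,-3,0,0, 0,0,-2,0,0, 0,0,0,0,0]'
```

```text
time: 19.02
tool_pos: [524.9, -195.6, 56.8]
tcp_rot: [179.1, 5.5, 177.5]
ft_force: [0.3, -0.5, -0.1]
finger_gap: -0.4
```

```bash
python3 -m pendant '[1,-1,-2,0,0, 0,0,-3,0,0, 0,0,-3,0,0]';python3 -m pendant '[0,0,-2,0,0, 0,0,-2,0,0]'
```

```text
time: 19.27
tool_pos: [526.6, -197.1, 49.3]
tcp_rot: [179.2, 5.5, 177.5]
ft_force: [-1.7, 2.3, 4.1]
finger_gap: -0.2
time: 19.43
tool_pos: [526.7, -197.2, 46.0]
tcp_rot: [179.2, 5.6, 177.5]
ft_force: [-13.1, 4.7, 28.1]
finger_gap: 0.3
```

```bash
python3 -m pendant '[0,0,-2,0,0]'; python3 -m pendant '[0,0,-2,0,0]'
```

```text
time: 19.52
tool_pos: [526.8, -197.2, 45.9]
tcp_rot: [179.2, 5.5, 177.5]
ft_force: [-17.9, 7.5, 32.6]
finger_gap: 0.0
time: 19.6
tool_pos: [526.8, -197.2, 46.1]
tcp_rot: [179.2, 5.5, 177.6]
ft_force: [-15.4, 5.9, 26.0]
finger_gap: -0.0
```

Green is bottomed: 33 N at z 45.9. I'm lifting clear.

```bash
python3 -m pendant '[0,0,8,0,0, 0,0,12,0,0, 0,0,20,0,0, 0,0,25,0,0, 0,0,25,0,0, -8,20,15,0,0, -8,20,0,0,0, -5,10,0,0,0, 0,0,0,0,0, 0,0,0,0,0, 0,0,0,0,0]';python3 - <<'E'
from h import *
print(sensors.sense()["qd"].round(2))
for n in ("scene","wrist"):
    s=viewer.snapshot(n); cv2.imwrite(f"pics/{n}15.png",s["frame"])
    if n=="scene":
        for k,(a,b) in C.items():
            for c,st in blobs(s,a,b,(130,165,270,222)): print(k,c)
        print([(c,st) for c,st in blobs(s,[5,170,120],[14,255,255],(335,250,385,305))])
E
```

```text
time: 20.52
tool_pos: [506.3, -146.7, 160.9]
tcp_rot: [179.3, 5.9, 177.5]
ft_force: [-0.3, -0.2, 0.3]
finger_gap: 0.1
[-0.19  0.15 -0.26 -0.17 -0.22 -0.24]
blue [237.05 189.81]
green [209.56 185.05]
yellow [184.03 178.06]
red [158.06 174.86]
red [135.12 206.66]
[(array([361.68, 270.46]), [347, 261, 27, 31, 151])]
```

View pics/scene15.png

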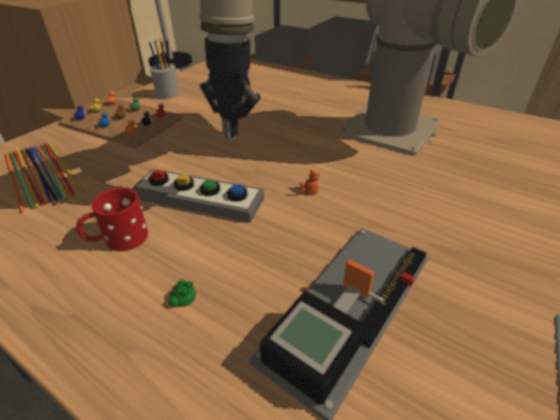

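View pics/wrist15.png

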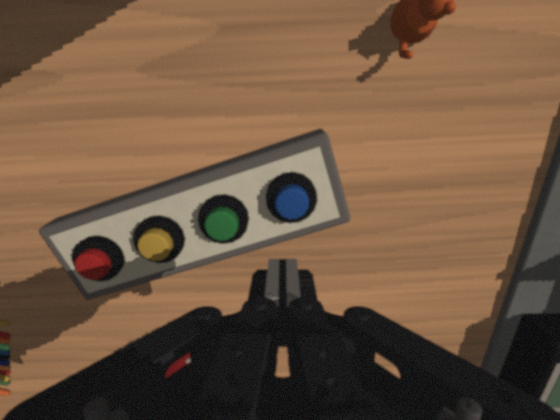

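All four keys are up at their first pixels, the tab is home at (362,270), and the fox, frog and mug look unmoved. The arm is clear, so I'm handing in.

```bash
python3 -c "
from bench import job; print(job.hand_in())"
```

```text
the job is handed in; nothing more can be done
None
```

The pull test was carried out in the order asked and handed in at about 20.6 s. Handing in gives no verdict, so what follows rests on my own checks.

- **Keys:** I pressed blue, yellow and green one at a time until they bottomed, with the fingertips at 45–46 mm. The highest upward force readings were 26, 41 and 33 N. The red key was not touched, and in the last picture all four caps are up at their starting pixels.
- **Pull:** I pushed the tab out from its head side by about 62–63 mm. The pointer measured 519–520 mm against a clip spanning about 514–523.5 mm, along the tester's axis.
- **Hold:** The pointer stayed inside the clip for about 2 s. In the first third of a second it crept back nearly 3 mm, still inside the clip by my measure, and I corrected for that. It was not seen past the clip.
- **Return:** I eased the tab home at about 30 mm/s, and the contact force fell to about zero once it was home. Both fixed cameras then showed the tab at its starting place.
- **Loose items:** The fox, frog and mug look unmoved, judged by eye rather than measured.

Two things disagreed or drifted:
- **Yellow press:** The 41 N is a reading at the fingertips, slightly above the 40 N limit stated for the arm or gripper body; only the fingertips touched the key.
- **Tool tilt:** The tool tilted to about 8° while working the slide, with no visible effect.

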